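# Dial in the coffee grinder and hold it on purge

### The job

Dial in the coffee grinder for the new beans: turn the round knurled grind knob until the orange pointer stands right at the tip of the little green memory clip on the scale, and only then run a purge at that setting. To purge, turn the black run dial clockwise against its spring, past the one-dot and two-dot notches to the three-dot notch, and keep holding it there: your program finishes while the gripper still holds the dial. Leave the clip where it is, the espresso cup under the chute to catch the grounds, and the mug and spoon beside the grinder undisturbed.

Things in the scene. Friction and masses are not known exactly. Their poses are not given: they have to be found in the camera images.
- grinder: the coffee grinder, fixed; 240 mm wide (y), 225 deep (x), flat black deck 145 mm above the worktop. Origin on the worktop under its middle; x to its back, y to its left, z up. Grind knob at (-55, +90) mm, run dial at (-55, -90), scale between; lidded clear dosing cup at (+35, 0), radius 38, top at 216 mm
- grind_knob_grip (a point): on the vertical axis of the round knurled aluminium grind knob (38 mm across; its rim rises from 150 to 180 mm above the worktop), at 168 mm above the worktop. Axes turn with the knob
- grind_knob (a joint): angle of the grind knob, rad, plus = clockwise seen from above, range -2.6 to 2.6; it stays where it is left (friction about 0.05 N m)
- pointer (a joint): angle of the burr collar with its orange pointer, rad: geared to the grind knob, turning the same way a quarter as far (pointer = 0.25 x knob). 0 = pointing straight to the grinder's front, plus = clockwise seen from above (tip towards the grinder's left, +y)
- pointer_tip (a point): tip of the orange pointer, 77 mm from the collar axis, 149 mm above the worktop
- clip (a joint): angle of the green memory clip about the same axis and in the same sense as the pointer, rad; the pointer stands at the clip when both angles are equal. Stiff; to be left alone
- clip_tip (a point): inner tip of the green memory clip (9 mm wide, reaching 15 mm outwards from this point, up to 5 mm proud of the deck), at the same radius and height as the pointer tip: the two points coincide when aligned
- run_dial_grip (a point): on the vertical axis of the black run dial, at 168 mm above the worktop, in its bar grip (bar 12 mm thick, 42 mm long, from 158 to 180 mm above the worktop, on a round skirt 45 mm across). Its x axis runs along the bar towards the white line
- run_dial (a joint): angle of the run dial, rad, plus = clockwise seen from above. 0 = at rest (red dot): the bar's white-line end then points 30 degrees to the left of the grinder's +x (rear). Notches at 0.35 (one dot), 0.70 (two dots), 1.05 (three dots), end stop at 1.15. A spring returns it to rest from anywhere: about 0.08 N m at rest, 0.19 N m at the third notch, the notches add or take about 0.05 N m
- chute (a point): point on the grinder's foot below the chute, where the cup stands, 22 mm above the worktop. (Room: open cabinets hang less than 0.6 m above the worktop farther than 0.57 m ahead of the robot, so swing the arm in close to the robot)
- cup: small green espresso cup, 65 mm across and 52 mm tall with a handle, loose on the grinder's foot under the chute; origin at the middle of its underside
- mug: white mug with dots, 92 mm across, 93 mm tall, loose bystander; origin under its middle
- spoon: teaspoon, 130 mm long, loose on the worktop to the left of the grinder; bystander

How it is judged (in metres and radians):
On the way, in this order (a step that is already met when the one before it is completed fails the run):
1. the pointer stands at the clip, the run dial still at rest and both controls let go (distance between pointer_tip and clip_tip below 0.004 m and value of joint run_dial below 0.1 rad and contact force between the fingers and grinder below 0.3 N), for 0.3 s.
2. the run dial is in the third notch (value of joint run_dial between 0.95 and 1.14 rad), for 0.3 s.
At the end, for the whole second after the job is handed in: the gripper holds the run dial in the third notch (0.95 to 1.14 rad) through the last second, the fingers pressing on it with over 1 N; the pointer tip is within 4 mm of the clip tip, and the cup stands upright within 20 mm of its place under the chute (all of step 2 and contact force between the fingers and grinder above 1 N and distance between pointer_tip and clip_tip below 0.004 m and horizontal distance between cup and chute below 0.02 m and angle between cup's own z axis and vertical below 0.15 rad); the arm keeps its last pose, push and grip.
It fails at once if the grinder was run (dial turned more than 0.25 rad) while the pointer was off the clip (value of joint run_dial above 0.25 rad and distance between pointer_tip and clip_tip above 0.005 m).
It fails at once if the clip was shifted (distance of clip_tip from where it was at the start of the episode above 0.004 m).
It fails at once if the cup, mug or spoon was pushed away (distance of any of cup, mug, spoon from where it was at the start of the episode above 0.02 m).
It also fails if it takes over 61 s, if anything falls off the work surface, if the arm or the gripper's body presses on something with over 40 N, if the wrist force passes 120 N, or if a joint passes its speed limit or range.

### The arm

A 7-joint arm with a two-finger parallel gripper is mounted at the origin on a cart in front of the work surface, level with it; the furniture and walls round the work are solid. World frame = base frame: x ahead of the robot, y to its left, z up, the work surface at z = 0. Lengths are in m, angles in degrees, forces in N, time in s.
With the tool pointing down it reaches from about 0.35 to 0.775 m from the base axis. Payload 3.1 kg.
Tool frame: the origin (TCP) lies on the centre line of the jaws, within the pads' length; the fingertips stand 17 mm ahead of it and the grasp point (between the pads) lies 2 mm behind it (robot.tip_reach is the distance from the TCP to the fingertips, in m); z points along the fingers, y is the direction in which the jaws open and shut (so a half turn about z gives the same grasp; the last joint's range is limited). The gripper opens to 85 mm and grips with 20 to 120 N. Pads are 22 mm wide; open, the fingers measure 114 mm over their backs; the gripper's body (76 mm by 85 mm) begins 54 mm behind the grasp point. The pads swing forward as they close: fully open they stand 13 mm farther back than shut.
Start: joints at [74.903, 17.813, 0.802, 86.603, -0.252, 75.585, -1.558], TCP at [0.121, -0.537, 0.248] pointing down, gripper open.
Joint ranges: [-154.91, 154.91], [-16.99, 109.72], [-72.82, 74.43], [7.12, 147.25], [-82.49, 262.49], [11.32, 116.49], [-174.64, 174.64]. Speed limits (degrees/s): [159.86, 159.86, 180, 180, 180, 180, 180].

### API

Orientations are given as [roll, pitch, yaw] about the fixed x, y, z axes, in that order (R = Rz(yaw) Ry(pitch) Rx(roll)).
In Python, from station import robot, fingers, vision, workorder, recognise gives the robot as it stands. Calls block until the motion is done:
- robot.move_to(position, orientation): joint-space move of the TCP to a pose.
- robot.line_to(position, orientation=None, velocity=0.15, f_stop=None): straight line of the TCP; orientation=None keeps the orientation; velocity is the mean speed in m/s. With f_stop (N) it stops when the force on the tool has changed by that much, and returns True; else False.
- robot.move_j(angles): joint-space move.
- fingers.gripper_to(opening, force=None): opening from 0.0 (shut) to 1.0 (fully open); force is the grip in N (None keeps the last); returns when the fingers have stopped.
- robot.pause(seconds).
- robot.inverse_kinematics(position, orientation): joint angles nearest the present ones, or None.
- vision.grab_frame(name): name is "scene" or "top"; returns the picture (400x640x3 uint8, red, green, blue); there is no depth.
- vision.calibration(name): a dict with "mtx" (3x3 intrinsics, pixels), "k1" (the pictures are not rectified: a ray, as slopes to the right and down, at radius r is drawn at 1 + k1 r^2 times it, then the intrinsics apply), "extrinsics" (4x4, takes a point from world to camera coordinates). Camera axes: x right, y up, looking along -z (the intrinsics and any distortion apply to the point x, -y, -z); pixel columns grow to the right and rows downward; lengths in m; the calibration is good to about 2 mm. A picture is of the moment at which its call begins. calibration takes no time and is no camera call.
A pose or a line that the arm cannot do raises robot.PlanningError and nothing moves.
- workorder.close_job(): hands the job in, once; it reports no verdict.
Trained networks look in the newest picture that a camera, given by its name, has taken for a name from the list of things; names that differ only in an ending like _2 or _b are one class to them, and where a whole thing is asked for, a point or a joint stands for the part that bears it (a point fixed in the world has none). Each returns a list of dicts, best first, with "p" (0 to 1); they miss things now and then, are a little off and sometimes report something else, mostly with a low value. They report only what shows in the picture. A call takes as long as a camera call.
- recognise(label, camera): "rect" ([centre column, centre row, width, height] in pixels, round what is visible of it).
Readings, each from a call of its own:
- robot.current_time_s(): time.
- robot.current_joint_positions(): joint angles.
- robot.current_dq(): joint speeds.
- robot.current_joint_torque(): joint torques, N m.
- robot.current_tool_pos(): TCP position.
- robot.current_eef_rot(): TCP orientation.
- robot.current_contact_force(): force on the tool from outside, world axes, zero at the start.
- robot.current_torque(): the same for the moment, N m.
- robot.current_finger_gap(): opening from 0.0 (shut) to 1.0 (fully open).
Only numpy, scipy, OpenCV 4.12 (cv2) and the standard library are available. Lean on these libraries where they do the work, as an engineer would, in place of code of your own. Each camera call takes 0.05 s, during which the arm holds its last target. There are 200 camera calls.

## Working session

There is one attempt and no reset: what is moved stays moved. The work goes in short steps, each a Python script; the robot and the scene stay as the last script left them, time stands still between calls to the robot, and variables do not carry over. Pictures are saved under pics/ and viewed, about 8 in all and at most 12, crops included, and the job is handed in when it is done.

```bash
ls; mkdir -p pics
cat > h.py <<'E'
import numpy as np, cv2
from station import robot, fingers, vision, workorder, recognise
def proj(name,P):
    c=vision.calibration(name);E=np.array(c["extrinsics"]);K=np.array(c["mtx"])
    P=np.atleast_2d(P);q=P@E[:3,:3].T+E[:3,3]
    s=np.c_[q[:,0]/-q[:,2],-q[:,1]/-q[:,2]]
    s=s*(1+c["k1"]*(s**2).sum(1,keepdims=True))
    return s@K[:2,:2].T+K[:2,2]
def onplane(name,uv,z):
    from scipy.optimize import least_squares
    return least_squares(lambda a:(proj(name,[a[0],a[1],z])-uv).ravel(),[0.5,0],x_scale=0.1).x
def save(name,f,img=None,crop=None,s=1):
    im=vision.grab_frame(name) if img is None else img
    if crop: im=im[crop[1]:crop[3],crop[0]:crop[2]]
    im=cv2.resize(im,None,fx=s,fy=s,interpolation=cv2.INTER_CUBIC)
    cv2.imwrite('pics/'+f,im[:,:,::-1])
E
python3 - <<'E'
from h import *
for n in("scene","top"):
    save(n,n+'0.png')
    c=vision.calibration(n);E=np.array(c["extrinsics"]);print(n,np.round(-E[:3,:3].T@E[:3,3],3),c["mtx"],c["k1"])
    for l in("grinder","grind_knob","run_dial","pointer","pointer_tip","clip","clip_tip","grind_knob_grip","run_dial_grip","cup","mug","spoon"):
        r=recognise(l,n);print(l,[(np.round(x["rect"],1).tolist(),round(x["p"],2)) for x in r[:2]])
print(robot.current_time_s(),robot.current_eef_rot())
E
```

```text
pics
scene [0.031 0.726 0.55 ] [[367.10687055   0.         320.65856719]
 [  0.         367.10687055 203.74073448]
 [  0.           0.           1.        ]] -0.047145361628055896
grinder [([338.3, 194.6, 120.0, 107.0], 0.82)]
grind_knob [([326.2, 182.3, 18.9, 18.4], 0.68), ([330.5, 161.9, 38.0, 12.5], 0.34)]
run_dial [([376.6, 159.6, 17.2, 13.9], 0.73)]
pointer [([329.9, 164.7, 34.5, 15.4], 0.85), ([353.2, 215.6, 23.7, 20.6], 0.3)]
pointer_tip [([327.2, 166.5, 34.6, 13.4], 0.81), ([326.1, 180.7, 15.5, 15.4], 0.67)]
clip []
clip_tip []
grind_knob_grip [([326.1, 179.9, 17.1, 15.8], 0.78)]
run_dial_grip [([377.0, 158.7, 14.4, 17.0], 0.48)]
cup [([354.0, 215.4, 19.4, 22.2], 0.83)]
mug [([294.4, 274.1, 63.9, 53.3], 0.84), ([339.1, 193.8, 120.9, 107.5], 0.15)]
spoon [([248.9, 269.2, 37.9, 23.8], 0.6), ([324.9, 179.3, 17.0, 17.8], 0.33)]
top [0.433 0.175 0.954] [[422.68264616   0.         315.57518942]
 [  0.         422.68264616 196.91796595]
 [  0.           0.           1.        ]] -0.06671357050171957
grinder [([366.8, 189.6, 127.8, 120.9], 0.86)]
grind_knob [([317.6, 210.4, 19.1, 20.1], 0.52)]
run_dial [([410.7, 220.7, 21.0, 20.8], 0.61)]
pointer [([365.0, 179.1, 42.3, 52.9], 0.65)]
pointer_tip [([363.8, 176.2, 27.1, 34.3], 0.81)]
clip []
clip_tip [([364.8, 189.1, 131.6, 119.9], 0.61)]
grind_knob_grip [([318.1, 210.2, 19.6, 20.6], 0.66)]
run_dial_grip [([409.2, 221.1, 25.9, 20.6], 0.87)]
cup [([365.4, 174.6, 37.1, 39.6], 0.57), ([363.8, 191.8, 132.9, 118.3], 0.47)]
mug [([228.7, 248.7, 53.5, 45.4], 0.65), ([364.4, 191.2, 132.2, 122.1], 0.46)]
spoon [([228.9, 177.7, 13.4, 51.2], 0.83), ([363.1, 188.4, 130.0, 120.3], 0.64)]
1.3 [1.79999360e+02 1.30541338e-03 1.27157216e+01]
```

Run:
```python
from h import *
t=vision.grab_frame("top"); save("top",'topc.png',t,(290,120,440,260),5)
for uv,z in (((318,210.3),.18),((410,221),.18)): print(onplane("top",uv,z))
for uv,z in (((326.1,180.5),.17),((376.8,159),.17)): print(onplane("scene",uv,z))
# triangulate
from scipy.optimize import least_squares
for a,b in (((318,210.3),(326.1,180.5)),((410,221),(376.8,159))):
    r=least_squares(lambda p:np.r_[(proj("top",p)-a).ravel(),(proj("scene",p)-b).ravel()],[.5,0,.1]);print(r.x,r.cost)
```

```text
[0.48431872 0.14677301]
[ 0.46653784 -0.02373427]
[0.48796008 0.15043302]
[ 0.45994663 -0.02012366]
[0.48659242 0.1475588  0.16914636] 1.3554392531161872
[ 0.46639402 -0.02798289  0.1653872 ] 0.34228015080078983
```

View pics/topc.png

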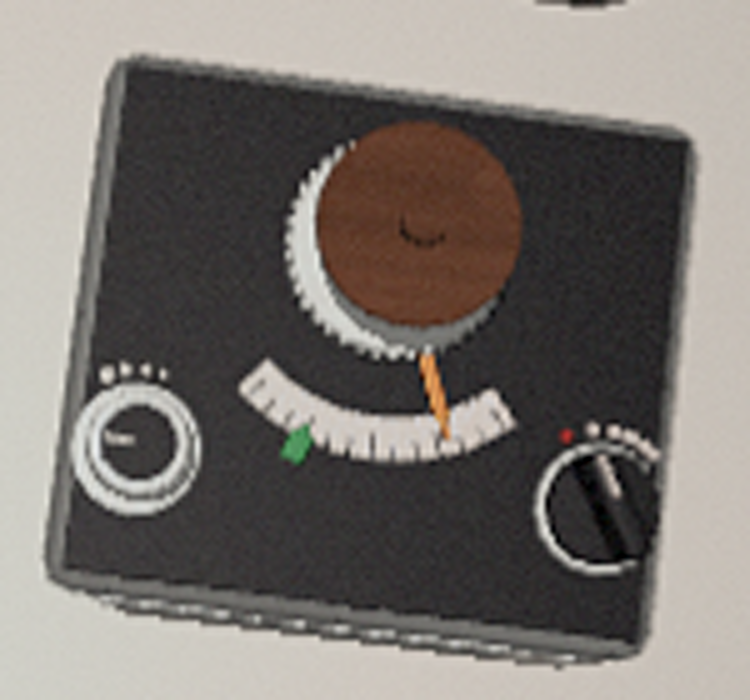

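View pics/scene0.png

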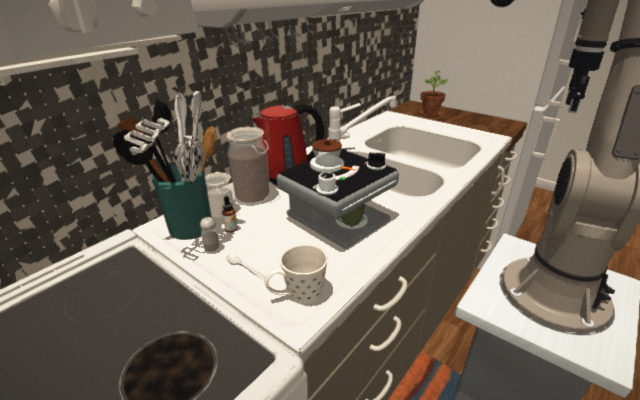

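```bash
cat >> h.py <<'E'
def W(g,p):
    x,y,a=g;c,s=np.cos(a),np.sin(a);p=np.atleast_2d(p).astype(float)/1000
    return np.c_[x+c*p[:,0]-s*p[:,1],y+s*p[:,0]+c*p[:,1],p[:,2]]
def ang(g,uv):
    p=onplane("top",uv,.149);ax=W(g,[35,0,149])[0,:2];d=p-ax;c,s=np.cos(g[2]),np.sin(g[2])
    l=np.array([c*d[0]+s*d[1],-s*d[0]+c*d[1]]);return np.arctan2(l[1],-l[0]),np.hypot(*l)
E
python3 - <<'E'
from h import *
from scipy.optimize import least_squares
L=np.array([[-55,90,180],[-55,-90,180],[112.5,120,145],[112.5,-120,145],[-112.5,-120,145],[-112.5,120,145]])
U=np.array([[137,443],[603,505],[118,60],[693,135],[640,650],[50,580]])/5.+[290,120]
f=lambda g:(proj("top",W(g,L))-U).ravel()
r=least_squares(f,[.53,.05,-.11],loss='soft_l1');g=r.x;print(g,np.degrees(g[2]),r.fun.reshape(-1,2).round(1))
print("scene check",proj("scene",W(g,[[-55,90,168],[-55,-90,168]])))
np.save('g.npy',g)
pt=ang(g,np.array([447,437])/5+[290,120]);cl=ang(g,np.array([307,428])/5+[290,120]);print(pt,cl)
k=W(g,[-55,90,172])[0];d=W(g,[-55,-90,176])[0];print(k,d)
for nm,p in(("k",k),("d",d)):
  for y in range(-180,181,20):
    q=robot.inverse_kinematics(p.tolist(),[180,0,y]);print(nm,y,None if q is None else np.round(q,0).tolist())
E
```

```text
[ 0.53144144  0.05401275 -0.12600218] -7.2193931057168435 [[-1.3 -0.4]
 [ 1.9  0.5]
 [-1.6 -9.1]
 [ 3.5 -6.6]
 [ 1.6  4. ]
 [-4.1  1.1]]
scene check [[326.08587283 181.22537301]
 [376.5581096  158.11889041]]
(np.float64(-0.4193892157584711), np.float64(0.0760225510260611)) (np.float64(0.3037178994523558), np.float64(0.07698177152926829))
[0.48818768 0.15021105 0.172     ] [ 0.46556726 -0.02836195  0.176     ]
k -180 [24.0, 27.0, -59.0, 98.0, 25.0, 69.0, 49.0]
k -160 [26.0, 29.0, -62.0, 98.0, 27.0, 70.0, 68.0]
k -140 [26.0, 29.0, -62.0, 98.0, 27.0, 70.0, 88.0]
k -120 [26.0, 29.0, -62.0, 98.0, 27.0, 70.0, 108.0]
k -100 [26.0, 29.0, -62.0, 98.0, 27.0, 70.0, 128.0]
k -80 [26.0, 29.0, -62.0, 98.0, 27.0, 70.0, 148.0]
k -60 [-66.0, 27.0, 65.0, 101.0, -26.0, 69.0, -144.0]
k -40 [28.0, 30.0, -65.0, 98.0, 29.0, 71.0, -174.0]
k -20 [23.0, 26.0, -57.0, 98.0, 23.0, 69.0, -150.0]
k 0 [21.0, 25.0, -54.0, 98.0, 22.0, 68.0, -128.0]
k 20 [24.0, 27.0, -59.0, 98.0, 25.0, 69.0, -111.0]
k 40 [25.0, 28.0, -60.0, 98.0, 25.0, 69.0, -91.0]
k 60 [25.0, 28.0, -60.0, 98.0, 25.0, 69.0, -71.0]
k 80 [25.0, 28.0, -6
[... 563 characters left out ...]
 65.0, 107.0, -19.0, 66.0, -149.0]
d -60 [29.0, 14.0, -33.0, 105.0, 8.0, 64.0, -157.0]
d -40 [32.0, 15.0, -36.0, 105.0, 9.0, 64.0, -138.0]
d -20 [34.0, 15.0, -38.0, 104.0, 10.0, 64.0, -118.0]
d 0 [35.0, 15.0, -40.0, 104.0, 11.0, 64.0, -99.0]
d 20 [36.0, 16.0, -41.0, 104.0, 11.0, 64.0, -79.0]
d 40 [36.0, 16.0, -42.0, 104.0, 11.0, 64.0, -59.0]
d 60 [37.0, 16.0, -42.0, 104.0, 12.0, 64.0, -40.0]
d 80 [37.0, 16.0, -43.0, 104.0, 12.0, 64.0, -20.0]
d 100 [38.0, 16.0, -44.0, 104.0, 12.0, 64.0, -0.0]
d 120 [39.0, 16.0, -45.0, 104.0, 13.0, 65.0, 20.0]
d 140 [39.0, 16.0, -46.0, 104.0, 13.0, 65.0, 39.0]
d 160 [40.0, 17.0, -47.0, 104.0, 14.0, 65.0, 59.0]
d 180 [43.0, 18.0, -51.0, 104.0, 15.0, 65.0, 77.0]
```

Run:
```python
from h import *
g=np.load('g.npy')
robot.line_to([0.105,-0.44,.34],velocity=.3)
q=robot.current_joint_positions();q=list(q);q[0]=-15;robot.move_j(q)
k=np.array([.4875,.149])
p=[*k,.27]
q=robot.inverse_kinematics(p,[180,0,186]);print(q); print(robot.inverse_kinematics(p,[180,0,20]))
robot.move_to(p,[180,0,186]); fingers.gripper_to(.75,30)
print(robot.current_tool_pos(),robot.current_eef_rot(),robot.current_contact_force())
print(robot.line_to([*k,.172],velocity=.1,f_stop=8),robot.current_tool_pos(),robot.current_contact_force())
save("scene","s1.png",None,(220,90,460,270),3.2); print(robot.current_time_s())
```

```text
[-13.51846351  12.70047163  -6.58936895  90.29912854   1.48318676
  77.0857857   75.72047398]
[-21.7524745   12.40579128   3.46166301  90.61509638  -0.76279662
  77.00216151 -88.19987612]
[0.48749531 0.14896108 0.270171  ] [ 1.79998455e+02  1.62938043e-02 -1.74011596e+02] [-0.16295447 -0.01174671  0.11295949]
False [0.48808218 0.14922284 0.17271146] [ 0.36140783  0.57085295 -0.14674116]
6.9917
```

View pics/s1.png

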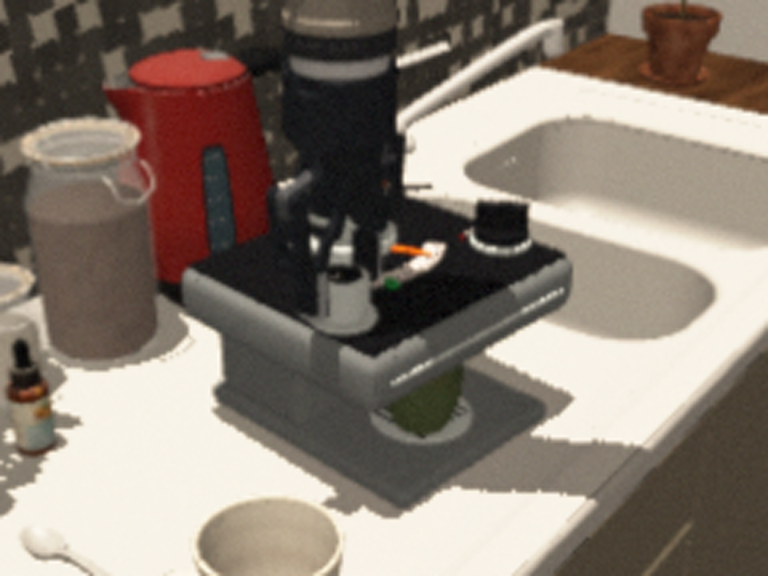

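Run:
```python
from h import *
p=np.array(robot.current_tool_pos());print(p,robot.current_eef_rot(),robot.current_finger_gap())
for d in([0,0,0],[0,.036,-.0],[0,-.036,0],[.036,0,0],[-.036,0,0]): print(d,(proj("scene",p+d)[0]-[220,90])*3.2)
t=vision.grab_frame("top");save("top","t1.png",t,(290,120,440,260),5)
print(recognise("grind_knob","scene"))
```

```text
[0.48814729 0.14920651 0.17284261] [ 1.79978090e+02  1.05193936e-01 -1.74004132e+02] 0.749413790235205
[0, 0, 0] [340.37516923 285.2893438 ]
[0, 0.036, -0.0] [307.67171281 304.38647325]
[0, -0.036, 0] [371.23250307 267.27637501]
[0.036, 0, 0] [301.07937695 271.29378185]
[-0.036, 0, 0] [381.58502918 299.97750865]
[{'rect': [327.8, 183.1, 12.3, 21.7], 'p': 0.74}, {'rect': [337.3, 198.7, 115.2, 94.0], 'p': 0.62}, {'rect': [377.6, 157.4, 17.6, 12.1], 'p': 0.37}]
```

View pics/t1.png

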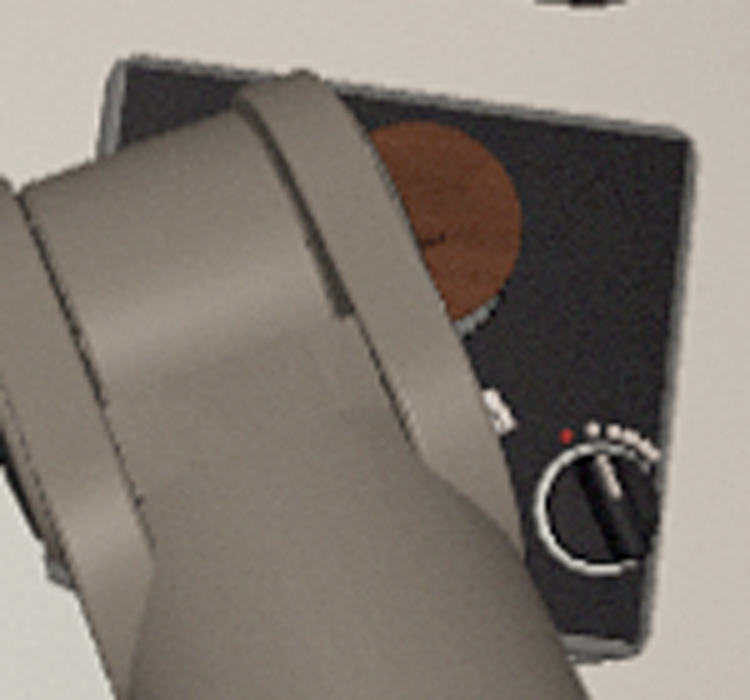

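```bash
cat > turn.py <<'E'
from h import *
def turn(pos,y0,y1,n):
    for y in np.linspace(y0,y1,n+1)[1:]:
        q=robot.inverse_kinematics(list(pos),[180,0,float(y)]);robot.move_j(q)
        print(round(float(y)),np.round(robot.current_contact_force(),1),np.round(robot.current_torque(),2),np.round(robot.current_time_s(),2))
E
python3 - <<'E'
from turn import *
fingers.gripper_to(0.0,30);print(robot.current_finger_gap(),robot.current_contact_force())
p=[.4875,.149,.172]
turn(p,186,20.5,8)
print(robot.current_tool_pos(),robot.current_finger_gap())
fingers.gripper_to(.75);print(robot.current_contact_force())
robot.line_to([.4875,.149,.27],velocity=.2)
q=list(robot.current_joint_positions());q[0]+=45;robot.move_j(q);print(robot.current_tool_pos())
save("top","t2.png",None,(290,120,440,260),5)
E
```

```text
0.43386134584291597 [-1.96402161 -3.43706539  5.91095488]
165 [-1.7 -3.3  6.7] [-0.85  0.28 -0.03] 7.88
145 [-2.  -3.1  6.1] [-0.88  0.33 -0.1 ] 8.3
124 [-1.3 -3.7  5.9] [-0.88  0.38 -0.02] 8.72
103 [-2.2 -4.1  5.9] [-0.86  0.55 -0.02] 9.15
83 [-1.4 -3.8  5.7] [-0.82  0.55 -0.08] 9.57
62 [-2.  -3.7  6.5] [-0.81  0.59 -0.03] 10.0
41 [-2.9 -4.4  6.7] [-0.73  0.63 -0.08] 10.42
20 [-3.2 -3.1  7.9] [-0.72  0.61 -0.02] 10.85
[0.48729293 0.14753946 0.17276828] 0.434296285430227
[ 0.19780981 -0.14244264 -0.56621305]
[ 0.45048005 -0.23706658  0.268627  ]
```

View pics/t2.png

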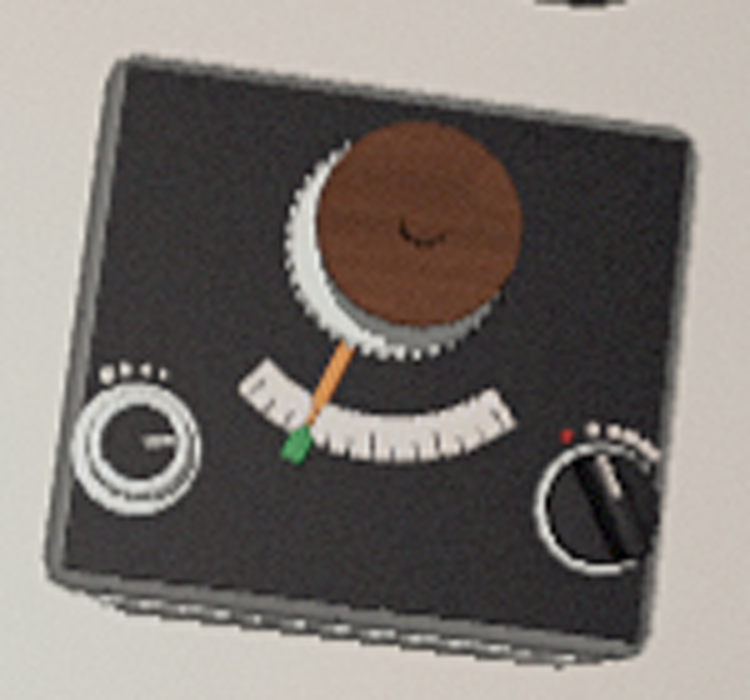

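Run:
```python
from h import *
g=np.load('g.npy')
im=vision.grab_frame("top")[120:260,290:440];h=cv2.cvtColor(im,cv2.COLOR_RGB2HSV)
for n,a,b in(("or",10,22),("gr",50,85)):
    m=(h[...,0]>=a)&(h[...,0]<=b)&(h[...,1]>110)&(h[...,2]>80); v,u=np.nonzero(m)
    k=(u>50)&(u<75)&(v>60)&(v<100);u,v=u[k],v[k]
    A=[ang(g,np.array([i+290,j+120])) for i,j in zip(u,v)];A=np.array(A);print(n,len(u),A.mean(0),np.median(A,0),A[:,1].min(),A[:,1].max())
    if len(u)>5: print(np.polyfit(A[:,1]-.077,A[:,0],1))
k=onplane("top",(290+137/5,120+443/5),.18);d=onplane("top",(290+603/5,120+507/5),.176);print(k,d)
```

```text
or 52 [0.31882887 0.05420927] [0.31782382 0.05421976] 0.023380080144998195 0.07454432709712995
[0.69820065 0.33474138]
gr 27 [0.3215163 0.0842604] [0.32062325 0.08406345] 0.0780102008667839 0.09011249080988516
[0.95472005 0.31458465]
[0.48743169 0.14790641] [ 0.46597805 -0.02588454]
```

Run:
```python
from turn import *
robot.pause(.5)
d=[.466,-.0275]; y=202.8
robot.move_to([*d,.27],[180,0,y]); print(np.round(robot.current_joint_positions(),1))
fingers.gripper_to(.5,60)
print(robot.line_to([*d,.178],velocity=.1,f_stop=8),robot.current_tool_pos(),robot.current_contact_force())
fingers.gripper_to(0.0,60);print(robot.current_finger_gap()*85,robot.current_contact_force(),robot.current_torque())
q=robot.current_joint_positions();print(q,robot.inverse_kinematics([*d,.178],[180,0,y-60]))
save("scene","s3.png",None,(280,90,440,210),4.8)
```

```text
[ 52.1  15.4 -61.7  95.   13.9  77.9 101.1]
False [ 0.46658734 -0.02736385  0.17860722] [0.35998419 0.31600084 1.33281541]
10.352844182502984 [ 1.23812516 -5.30069153  1.2922716 ] [-0.87201922 -0.37748293  0.09475637]
[ 48.77349773  20.45640651 -58.91340308 103.65027979  19.35719296
  66.5042512   96.29433417] [ 38.87016462  16.29036239 -45.16900216 104.07018207  12.69652374
  64.8380617   42.20310152]
```

View pics/s3.png

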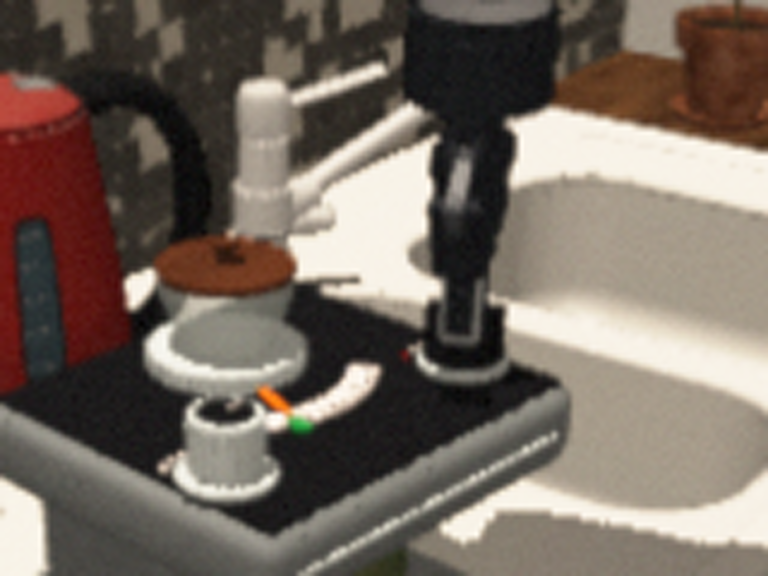

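Run:
```python
from turn import *
turn([.466,-.0275,.178],202.8,142,6)
robot.pause(.5)
print(robot.current_tool_pos(),robot.current_eef_rot(),robot.current_finger_gap()*85,robot.current_contact_force(),robot.current_torque(),robot.current_time_s())
s=vision.grab_frame("scene");save("scene","s4.png",s,(280,90,440,210),4.8)
for l in("cup","mug","spoon","run_dial"): print(l,[(np.round(x["rect"],1).tolist(),round(x["p"],2)) for x in recognise(l,"scene")[:1]])
```

```text
193 [ 0.8 -4.7  1.2] [-1.01 -0.42  0.06] 18.76
183 [ 2.3 -5.7  1. ] [-1.04 -0.41  0.08] 19.03
172 [ 2.4 -6.2  1.5] [-1.09 -0.4   0.09] 19.31
162 [ 3.2 -6.3  0.6] [-1.2  -0.39  0.2 ] 19.58
152 [ 2.3 -6.8  0.8] [-1.28 -0.43  0.2 ] 19.87
142 [ 1.5 -6.5  3. ] [-1.35 -0.32  0.18] 20.15
[ 0.46762209 -0.03182638  0.17897649] [-179.84650476    0.38964123  141.86247548] 10.39253250493616 [ 1.6401153  -5.94804     2.00376026] [-1.39155476 -0.30678462  0.22482101] 20.65
cup [([354.4, 216.9, 22.0, 22.1], 0.64)]
mug [([294.1, 274.5, 64.5, 58.4], 0.85)]
spoon [([247.1, 268.9, 38.9, 23.6], 0.53)]
run_dial [([324.9, 179.9, 21.1, 17.4], 0.6)]
```

View pics/s4.png

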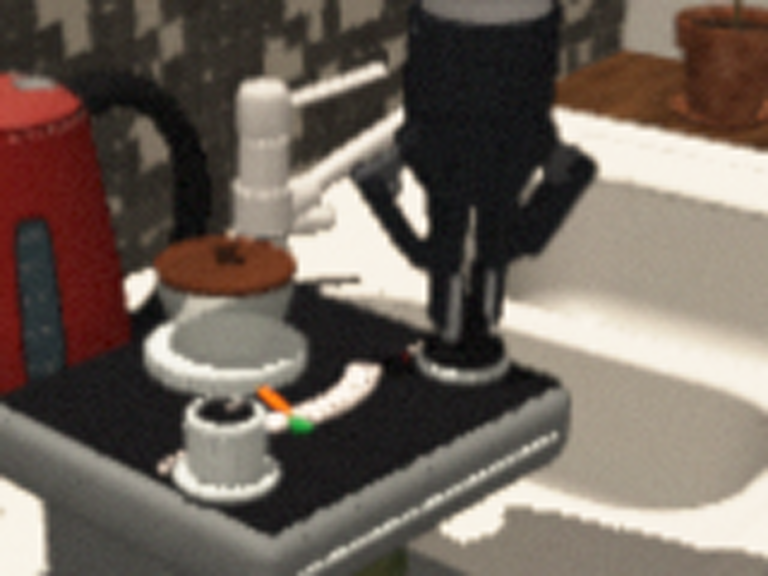

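Run:
```python
from turn import *
turn([.467,-.030,.178],142,143.2,1)
robot.pause(.5)
print(robot.current_tool_pos(),robot.current_eef_rot(),robot.current_finger_gap()*85,robot.current_contact_force(),robot.current_torque())
workorder.close_job();print(robot.current_time_s())
```

```text
143 [-1.6 -5.4  5.2] [-1.01  0.15  0.22] 21.15
[ 0.4677078  -0.03189773  0.17892755] [-179.89852721    0.2023241   143.12797406] 10.393636036905725 [-0.51737366 -5.74789948  4.83242798] [-0.95950118  0.1980692   0.19251808]
the job is handed in; nothing more can be done
the job is handed in; nothing more can be done
```

I set the grind knob to the clip, then turned the run dial to the three-dot notch and handed the job in with the gripper still holding it. The hand-in gives no verdict.

- **Grind setting:** I turned the knob about 166° clockwise in one grasp, let go and backed away. In the top picture the pointer and clip angles agreed to 0.003–0.02 rad, which is at most about 1.5 mm against the 4 mm limit. The clip looked unmoved.
- **Purge:** I gripped the dial's bar with 60 N and turned it from rest. I then backed off about 1° to stay clear of the upper limit. The dial angle should be about 1.04–1.06 rad, inside the 0.95–1.14 window, but I worked it out from the gripper's yaw and did not measure it directly. The twisting moment on the gripper was 0.19 N m, the spring's torque at the third notch.
- **Bystanders:** After the turn, the recognised positions of the cup, mug and spoon in the scene picture were within about 2 pixels of where they started. I did not check again after the final small back-off.
- **Disagreement:** The dial axis turned out about 4 mm to the right of my camera estimate. That left a side force of roughly 6 N on the gripper, far below any limit. It also suggested the grinder's yaw could be about 1° off, which is why I backed off.

The last clock reading, just before hand-in, was about 21 s of the 61 s allowed.

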